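# Open a parts cabinet with overlapping double doors

### The arm

A 6-joint arm with a two-finger parallel gripper is mounted at the origin on a cart in front of the work surface, level with it; the furniture and walls round the work are solid. World frame = base frame: x ahead of the robot, y to its left, z up, the work surface at z = 0. Lengths are in mm, angles in rad, forces in N, time in s.
With the tool pointing down it reaches from about 350 to 775 mm from the base axis. Payload 5.5 kg.
Tool frame: the origin (TCP) lies on the centre line of the jaws, within the pads' length; the fingertips stand 17 mm ahead of it and the grasp point (between the pads) lies 2 mm behind it; z points along the fingers, y is the line along which they close (so a half turn about z gives the same grasp; the last joint's range is limited). The gripper opens to 85 mm and grips with 20 to 120 N. Pads are 22 mm wide; open, the fingers measure 114 mm over their backs; the gripper's body (76 mm by 85 mm) begins 54 mm behind the grasp point. The pads swing forward as they close: fully open they stand 13 mm farther back than shut.
Start: joints at [-0.14, 0.313, 0.046, 1.304, 0, 1.431], TCP at [575.039, -0.015, 248.323] pointing down, gripper open.
Joint ranges: [-2.76, 2.76], [-0.86, 1.69], [-1.03, 1.26], [-2.2, 2.34], [-1.47, 1.5], [-3.14, 3.14]. Speed limits (rad/s): [2.57, 2.57, 3.14, 3.14, 3.14, 3.14].

### API

Orientations are given as a 3x3 rotation matrix whose columns are the frame's x, y, z axes.
In Python, from bench import r gives the robot as it stands.
- The arm moves only by the shell command python3 -m creep 'ROWS' [FORCE]. ROWS is JSON, one flat list of numbers, 5 for each row, row after row: the shift along the tool's x, y, z in cm, then the turn about the tool's z in rad, then the closure, from -1 (fully open) to 1 (shut). A call has 1 to 10 rows; each row is the pose to reach, as a shift and turn from the pose commanded when the call began, along the tool's axes at that moment; what a row does not reach only later rows make up. A row lasts 1/10 s, in which the tool goes at most 50 mm and 8.59 degrees, less where a joint would pass 70% of its speed; a pose out of reach is approached as far as the arm can. A call with a gripper value outside its range is refused whole. The fingers move at their own pace and stop on an object; FORCE is the grip in N (left out, the last holds). Time passes only in rows, so rows that repeat a pose let the fingers close. It gives the time, the measured TCP pose, the force, the opening and the grip force at its end, in the units of the state.
- r.sense(): the state, without advancing time (a new reading comes with each control period).
- r.read_camera(name): name is "scene" or "side" or "wrist"; returns a dict with "img" (384x512x3 uint8, red, green, blue), "z_map" (384x512 float32, mm along the optical axis (not along the pixel's ray), 0 where there is no reading), "vertical_fov" (degrees; the focal length in pixels is half the picture's height over the tangent of half this angle, whatever the lens; pixels are square), "cx", "cy" (the principal point, pixels), "k1" (the pictures are not rectified: a ray, as slopes to the right and down, at radius r is drawn at 1 + k1 r^2 times it, then the intrinsics apply), "R" (3x3) and "t" (3): a world point X has camera coordinates R X + t. Camera axes: x right, y down, z forward; pixel columns grow to the right and rows downward; lengths in mm; the calibration is good to about 2 mm. A picture is of the moment at which its call begins.
- r.close_job(): hands the job in; it is judged then, once.
The state is a dict: "clock": time; "joint_pos": joint angles; "dq": joint speeds; "tau": joint torques, N m; "eef_pos": TCP position; "tcp_rot": TCP orientation; "wrist_force": force on the tool from outside, world axes, zero at the start; "wrist_torque": the same for the moment, N m; "width": finger opening in mm; "grasp_force": force on a finger pad.
Only numpy, scipy, OpenCV 4.12 (cv2) and the standard library are available. Lean on these libraries where they do the work, as an engineer would, in place of code of your own. Each camera call takes 0.05 s, during which the arm holds its last target. There are 200 camera calls.

### The job

Open up the small steel parts cabinet on the bench for restocking. First swing the right-hand door, the one with the cover strip, wide open (its spring catch lets go on a firm pull) while the left-hand door stays shut, then swing the left-hand door that the strip held back wide open too. Leave both doors standing open, roughly square to the cabinet's front.

Things in the scene. Friction and masses are not known exactly. Their poses are not given: they have to be found in the camera images.
- strip_leaf (a joint): Right-hand door (from the robot) of a fixed steel cabinet 80 mm deep, 220 wide, 150 high. Rad: 0 shut, grows towards the robot (counterclockwise from above) to 1.75. Panel 106 x 8 mm, top edge at z 146 mm. A dark strip 26 wide, 3 thick on its free edge overlaps the other door's outside by 12 mm. Inside, a spring catch lets go at about 9 N at the handle; then it swings easily and stays where left.
- plain_leaf (a joint): Left-hand door of the same cabinet, same size, no strip, no catch; it lies behind the other door's strip. Rad: 0 shut, grows as it swings towards the robot (clockwise from above) to 1.75; 1.57 is square to the front. Vertical hinge at the cabinet's outer left edge (the other's at the outer right edge). Drags with about 1 N at the handle and stays where left.
- strip_handle (a point): Grip point on the right-hand door's handle: upright round steel bar 12 mm thick, its axis 35 mm off the door's face, its bent ends 65 and 138 mm above the bench; the point is on the bar's axis 118 mm above the bench. Axes turn with the door: x into the door, square to its face; y left along it; z up. From here the upright hinge axis lies at x +37, y -70 mm in these axes.
- plain_handle (a point): Same point on the left-hand door's equal handle, 81 mm left of the other when both are shut. Axes turn with this door: x into the door, square to its face; y left along it; z up. From here the upright hinge axis lies at x +37, y +70 mm in these axes.

How it is judged (in metres and radians):
On the way, in this order (a step that is already met when the one before it is completed fails the run):
1. the right-hand door with the strip is swung open while the other is still shut (value of joint strip_leaf above 1.1 rad and value of joint plain_leaf below 0.2 rad), for 0.2 s.
2. the left-hand door is swung open (value of joint plain_leaf above 1.1 rad), for 0.2 s.
At the end, for the whole second after the job is handed in: Both doors stand open by more than 1.1 rad (63 degrees) and are at rest (value of joint each of strip_leaf, plain_leaf above 1.1 rad and velocity of joint strip_leaf between -0.1 and 0.1 rad/s and velocity of joint plain_leaf between -0.1 and 0.1 rad/s); the robot touches nothing.
It also fails if it takes over 48 s, if anything falls off the work surface, if the arm or the gripper's body presses on something with over 40 N, if the wrist force passes 120 N, or if a joint passes its speed limit or range.

## Working session

There is one attempt and no reset: what is moved stays moved. The work goes in short steps, Python scripts to look and compute and a shell command to move; the robot and the scene stay as the last step left them, time stands still between calls to the robot, and variables do not carry over. Pictures are saved under pics/ and viewed, at most 10 in all, crops included, and the job is handed in when it is done.

```bash
ls; mkdir -p pics; python3 - <<'E'
from bench import r
import cv2,numpy as np
s=r.sense();print(s['clock'],s['eef_pos'],np.round(s['tcp_rot'],3).tolist(),s['width'])
ims=[]
for n in("scene","side"):
    c=r.read_camera(n);np.savez('/tmp/'+n,**c);ims.append(c['img'])
    print(n,c['vertical_fov'],c['cx'],c['cy'],c['k1'],np.round(c['R'],3).tolist(),np.round(c['t']))
cv2.imwrite('pics/a.png',cv2.resize(np.vstack(ims),(400,600))[:,:,::-1])
cv2.imwrite('pics/b.png',ims[0][:,:,::-1]);cv2.imwrite('pics/c.png',ims[1][:,:,::-1])
E
```

```text
pics
0.0 [5.74516992e+02 6.28902862e-02 2.47424416e+02] [[0.0, 1.0, -0.002], [1.0, -0.0, 0.0], [0.0, -0.002, -1.0]] 85.7116878093731
scene 45.86641816732817 255.8789138750221 195.6750318045097 -0.1734872987779633 [[0.89, -0.455, -0.0], [-0.297, -0.581, -0.758], [0.345, 0.675, -0.652]] [-482.  168.  829.]
side 47.87957893157417 264.13134271896456 188.0043907304267 0.04882472724650353 [[-0.191, -0.981, -0.02], [-0.649, 0.141, -0.748], [0.737, -0.13, -0.663]] [-41. 427. 545.]
```

View pics/b.png

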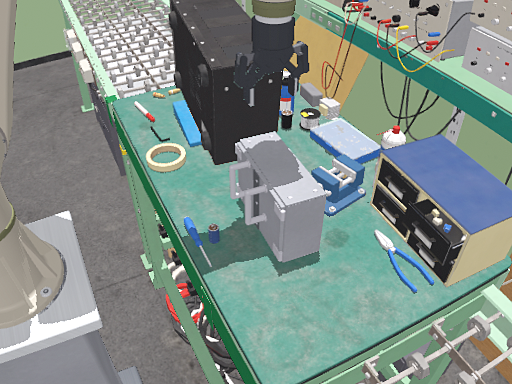

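View pics/c.png

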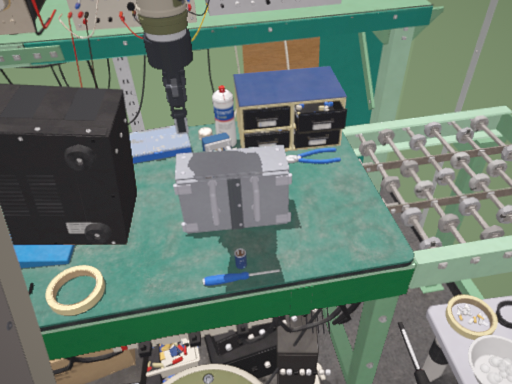

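The scene view shows the grey cabinet around (280,195), with handles at (235,180) and (250,205). In the side view its front spans about (180–290, 150–228), with the dark strip at (235,200). The black machine stands to its left.

```bash
cat >h.py <<'E'
import numpy as np,cv2
def K(c):
    f=192/np.tan(np.radians(float(c['vertical_fov']))/2)
    return np.array([[f,0,c['cx']],[0,f,c['cy']],[0,0,1.]]),np.array([float(c['k1']),0,0,0])
def cloud(c):
    k,d=K(c);u,v=np.meshgrid(np.arange(512.),np.arange(384.))
    p=cv2.undistortPoints(np.dstack([u,v]).reshape(-1,1,2),k,d).reshape(384,512,2)
    z=c['z_map'];P=np.dstack([p[...,0]*z,p[...,1]*z,z])-c['t']
    X=P@c['R'];X[z==0]=np.nan
    return X
E
python3 - <<'E'
from h import *
for n in('scene','side'):
    c=np.load('/tmp/%s.npz'%n);X=cloud(c)
    m=(abs(X[...,2]-150)<8)&(X[...,0]>400)&(X[...,0]<680)&(abs(X[...,1])<200)
    nn,l,st,ce=cv2.connectedComponentsWithStats(m.astype(np.uint8))
    for i in range(1,nn):
        if st[i,4]>60:
            P=X[l==i];print(n,st[i],np.median(P[:,2]),[np.round(a,2) for a in cv2.minAreaRect(P[:,:2].astype(np.float32))],cv2.boxPoints(cv2.minAreaRect(P[:,:2].astype(np.float32))).round().tolist())
c=np.load('/tmp/side.npz');X=cloud(c)
for v in(165,185,205,215): print(v,[tuple(X[v,u].round().tolist()) for u in range(176,296,6)])
im=c['img'][130:240,165:305];im2=np.load('/tmp/scene.npz')['img'][120:270,215:345]
cv2.imwrite('pics/d.png',np.hstack([cv2.resize(im,(440,346),interpolation=2),cv2.resize(im2,(300,346),interpolation=2)])[:,:,::-1])
E
```

```text
scene [205 102  75  19 441] 150.17293875994713 [array([571.68, 130.48]), array([ 63.31, 171.89]), np.float64(62.08)] [[481.0, 143.0], [633.0, 62.0], [662.0, 118.0], [511.0, 199.0]]
scene [ 229  131   98   78 3603] 149.74552567544796 [array([525.41, -82.44]), array([223.34, 129.99]), np.float64(85.65)] [[452.0, -189.0], [582.0, -199.0], [599.0, 24.0], [469.0, 34.0]]
side [ 78 140  53  58 388] 150.01286422275197 [array([569.01, 129.5 ]), array([ 63.82, 173.95]), np.float64(60.27)] [[478.0, 145.0], [629.0, 59.0], [660.0, 114.0], [509.0, 200.0]]
side [ 175  145  115   51 3469] 150.03778068219836 [array([526.21, -83.06]), array([221.45, 133.59]), np.float64(85.87)] [[452.0, -189.0], [585.0, -198.0], [601.0, 23.0], [468.0, 32.0]]
165 [(561.0, 24.0, 149.0), (556.0, 12.0, 151.0), (551.0, 0.0, 153.0), (552.0, -11.0, 150.0), (548.0, -23.0, 151.0), (544.0, -34.0, 153.0), (548.0, -46.0, 148.0), (541.0, -58.0, 151.0), (537.0, -69.0, 152.0), (535.0, -81.0, 151.0), (534.0, -92.0, 151.0), (532.0, -104.0, 150.0), (528.0, -115.0, 151.0), (527.0, -127.0, 150.0), (527.0, -139.0, 148.0), (523.0, -150.0, 
[... 759 characters left out ...]
), (500.0, -71.0, 77.0), (498.0, -82.0, 77.0), (498.0, -95.0, 74.0), (499.0, -107.0, 72.0), (460.0, -114.0, 106.0), (499.0, -132.0, 66.0), (498.0, -144.0, 65.0), (495.0, -156.0, 65.0), (495.0, -168.0, 63.0), (494.0, -181.0, 61.0), (554.0, -209.0, -1.0)]
215 [(575.0, 46.0, -0.0), (518.0, 28.0, 52.0), (509.0, 15.0, 59.0), (509.0, 4.0, 56.0), (508.0, -8.0, 55.0), (507.0, -20.0, 53.0), (506.0, -32.0, 52.0), (467.0, -43.0, 87.0), (502.0, -56.0, 50.0), (504.0, -69.0, 45.0), (500.0, -81.0, 47.0), (498.0, -93.0, 46.0), (499.0, -106.0, 43.0), (473.0, -114.0, 66.0), (461.0, -125.0, 76.0), (498.0, -143.0, 36.0), (496.0, -156.0, 35.0), (494.0, -168.0, 34.0), (494.0, -181.0, 32.0), (491.0, -193.0, 32.0)]
```

View pics/d.png

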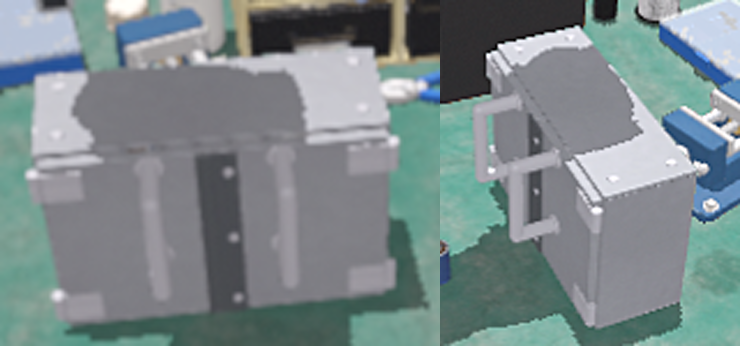

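The crop shows two upright handles, left bar at about (155,230) and right bar at (287,220), with the dark strip between them at (220,230).

```bash
python3 - <<'E'
from h import *
for n in('side','scene'):
    c=np.load('/tmp/%s.npz'%n);X=cloud(c).reshape(-1,3);X=X[np.isfinite(X[:,0])]
    B=X[(X[:,2]>20)&(X[:,2]<136)&(X[:,1]<30)&(X[:,1]>-195)&(X[:,0]<530)&(X[:,0]>420)]
    F=B[B[:,0]>485]
    for _ in range(4):
        p=np.polyfit(F[:,1],F[:,0],1);F=F[abs(F[:,0]-np.polyval(p,F[:,1]))<4]
    th=np.arctan(p[0]);ex=np.array([np.cos(th),-np.sin(th)]);ey=np.array([np.sin(th),np.cos(th)])
    x0=p[1]*np.cos(th);print(n,'th',th,'face at ex.X=',x0,len(F))
    a=B[:,:2]@ex-x0;b=B[:,:2]@ey
    h=(a<-26)&(a>-50)&(B[:,2]>72)&(B[:,2]<130)
    for lo,hi in((-40,20),(-115,-40),(-190,-115)):
        s=h&(b>lo)&(b<hi);print(lo,s.sum(),s.any() and (np.median(b[s]),np.ptp(b[s]),np.median(a[s]),np.percentile(b[s],[5,95])))
    f=B[abs(a)<4];print('face lateral',(f[:,:2]@ey).min(),(f[:,:2]@ey).max(), 'z',np.percentile(f[:,2],[1,99]))
    M=X[(X[:,1]>40)&(X[:,2]>40)&(X[:,0]>330)&(X[:,0]<700)&(X[:,1]<350)]
    for x in range(380,640,30):
        q=M[abs(M[:,0]-x)<15]; 
        if len(q):print('machine',x,np.percentile(q[:,1],2).round(),q[:,2].max().round())
E
```

```text
side th 0.07504477247727286 face at ex.X= 506.13125152746517 3950
-40 134 (np.float64(-3.617642727973659), np.float64(11.807574953602185), np.float64(-39.49371910507591), array([-8.88105748,  1.75920804]))
-115 134 (np.float64(-84.0021864942315), np.float64(11.837470388581878), np.float64(-39.23280520636692), array([-89.41386253, -78.86882623]))
-190 0 False
face lateral -156.49838138558007 67.72690790720236 z [ 21.21888876 135.10538661]
machine 500 124.0 288.0
machine 530 119.0 294.0
machine 560 112.0 294.0
machine 590 109.0 295.0
machine 620 106.0 296.0
scene th 0.00500457423385612 face at ex.X= 502.7971665919295 554
-40 111 (np.float64(-38.096311304567614), np.float64(8.153911550044786), np.float64(-35.71502284026565), array([-39.77517601, -33.7258786 ]))
-115 39 (np.float64(-41.27787735409569), np.float64(74.78462212038993), np.float64(-35.80529229042645), array([-114.66265251,  -40.09561375]))
-190 140 (np.float64(-119.90879784268284), np.float64(6.97197492501968), np.float64(-40.42796354626603), array([-121.85914571, -116.57198499]))
face lateral -190.56050425024463 9.310627479643053 z [ 22.15779883 135.22393766]
machine 500 119.0 287.0
machine 530 116.0 302.0
machine 560 117.0 301.0
machine 590 113.0 301.0
machine 620 109.0 302.0
```

```bash
python3 -m creep '[0,0,0,-0.15,-1]'; python3 -c "
from bench import r;s=r.sense();print(s['joint_pos'])"
```

```text
clock: 0.2
eef_pos: [574.7, 0.0, 247.7]
tcp_rot: [[-0.152, 0.988, -0.001], [0.988, 0.152, 0.0], [0.0, -0.001, -1.0]]
wrist_force: [-0.6, 0.3, -0.3]
width: 85.3
grasp_force: 0.0
[-1.39614239e-01  3.13794950e-01  4.52869201e-02  1.30357560e+00
  8.84628715e-06  1.27834426e+00]
```

```bash
python3 -m creep '[-1,-1.3,0,-0.14,-1, -2.5,-3.2,0,-0.28,-1, -4,-5,0,-0.43,-1, -5.5,-7,0,-0.58,-1, -7,-9,0,-0.73,-1, -8.5,-10.8,0,-0.88,-1, -9.6,-12,1,-1.03,-1, -10.07,-12.8,2,-1.18,-1, -10.07,-12.8,3,-1.345,-1, -10.07,-12.8,3,-1.345,-1]' && python3 - <<'E'
from bench import r
import cv2,numpy as np
from h import *
print(r.sense()['joint_pos'].__repr__())
c=r.read_camera('wrist');np.savez('/tmp/w',**c)
k,d=K(c);R=c['R']
P=np.array([[463.5,-119.1,138],[463.5,-119.1,118],[469.5,-38.6,138]])
uv=cv2.projectPoints(P,cv2.Rodrigues(R)[0],c['t'],k,d)[0][:,0];print(uv.round())
im=c['img'].copy()
for u,v in uv: cv2.circle(im,(int(u),int(v)),3,(255,0,0),1)
cv2.imwrite('pics/e.png',im[:,:,::-1])
E
```

```text
clock: 1.2
eef_pos: [462.3, -118.5, 216.9]
tcp_rot: [[-0.997, 0.075, -0.003], [0.075, 0.997, 0.001], [0.003, 0.001, -1.0]]
wrist_force: [-0.1, -0.2, 0.2]
width: 85.6
grasp_force: 0.0
array([-4.19488395e-01,  1.39921934e-01, -2.54616162e-01,  1.17921773e+00,
        6.94651715e-05, -3.43965865e-01])
[[255. 211.]
 [255. 202.]
 [361. 210.]]
```

View pics/e.png

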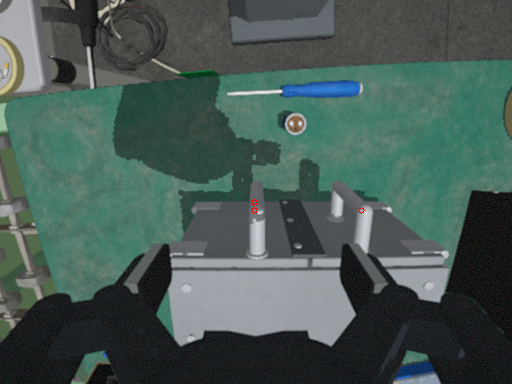

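The wrist picture shows the right bar's bend at (257,213) and the left bar's at (362,212). Both lie within 2 px of my predictions, so I descend and grip.

```bash
python3 -m creep '[-0.1,0,2,0,-1, -0.1,0,4.5,0,-1, -0.1,0.05,7,0,-0.6, -0.1,0.05,9,0,-0.3, -0.1,0.05,10.1,0,0, -0.1,0.05,10.1,0,1, -0.1,0.05,10.1,0,1, -0.1,0.05,10.1,0,1, -0.1,0.05,10.1,0,1, -0.1,0.05,10.1,0,1]' 80
```

```text
clock: 2.25
eef_pos: [465.1, -117.9, 118.2]
tcp_rot: [[-0.997, 0.075, 0.002], [0.075, 0.997, 0.001], [-0.002, 0.001, -1.0]]
wrist_force: [-1.1, 4.6, 5.0]
width: 10.2
grasp_force: 77.9
```

```bash
python3 -m creep '[0,0,0,0,1,0,0,0,0,1]'; python3 -c "
import numpy as np
# right door: tool x=-ex(toward robot), y=ey ; CCW theta ; handle rel hinge in (ex,ey)=(-37,70)
for th in np.arange(0.1,1.61,0.1):
    c,s=np.cos(th),np.sin(th);x=-37*c-70*s;y=-37*s+70*c
    print(round(th,2),[round(-(x+37)/10,2),round((y-70)/10,2),0,round(-th,2),1])
"
```

```text
clock: 2.45
eef_pos: [465.1, -117.9, 118.2]
tcp_rot: [[-0.997, 0.075, 0.002], [0.075, 0.997, 0.001], [-0.002, 0.001, -1.0]]
wrist_force: [-1.2, 5.3, 5.0]
width: 10.7
grasp_force: 77.9
0.1 [np.float64(0.68), np.float64(-0.4), 0, np.float64(-0.1), 1]
0.2 [np.float64(1.32), np.float64(-0.87), 0, np.float64(-0.2), 1]
0.3 [np.float64(1.9), np.float64(-1.41), 0, np.float64(-0.3), 1]
0.4 [np.float64(2.43), np.float64(-1.99), 0, np.float64(-0.4), 1]
0.5 [np.float64(2.9), np.float64(-2.63), 0, np.float64(-0.5), 1]
0.6 [np.float64(3.31), np.float64(-3.31), 0, np.float64(-0.6), 1]
0.7 [np.float64(3.64), np.float64(-4.03), 0, np.float64(-0.7), 1]
0.8 [np.float64(3.9), np.float64(-4.78), 0, np.float64(-0.8), 1]
0.9 [np.float64(4.08), np.float64(-5.55), 0, np.float64(-0.9), 1]
1.0 [np.float64(4.19), np.float64(-6.33), 0, np.float64(-1.0), 1]
1.1 [np.float64(4.22), np.float64(-7.12), 0, np.float64(-1.1), 1]
1.2 [np.float64(4.16), np.float64(-7.91), 0, np.float64(-1.2), 1]
1.3 [np.float64(4.03), np.float64(-8.69), 0, np.float64(-1.3), 1]
1.4 [np.float64(3.83), np.float64(-9.46), 0, np.float64(-1.4), 1]
1.5 [np.float64(3.54), np.float64(-10.2), 0, np.float64(-1.5), 1]
1.6 [np.float64(3.19), np.float64(-10.9), 0, np.float64(-1.6), 1]
```

Gripped. First part of the arc, past the catch.

```bash
python3 -m creep '[0.35,-0.2,0,-0.05,1, 0.68,-0.4,0,-0.1,1, 1.0,-0.62,0,-0.15,1, 1.32,-0.87,0,-0.2,1, 1.62,-1.13,0,-0.25,1, 1.9,-1.41,0,-0.3,1, 2.17,-1.7,0,-0.35,1, 2.43,-1.99,0,-0.4,1, 2.67,-2.3,0,-0.45,1, 2.9,-2.63,0,-0.5,1]'
```

```text
clock: 3.45
eef_pos: [433.8, -142.1, 118.2]
tcp_rot: [[-0.91, -0.414, 0.001], [-0.414, 0.91, 0.0], [-0.001, -0.0, -1.0]]
wrist_force: [-1.0, 4.2, 6.2]
width: 10.4
grasp_force: 78.7
```

```bash
python3 -m creep '[0.68,-0.4,0,-0.1,1, 1.32,-0.87,0,-0.2,1, 1.9,-1.41,0,-0.3,1, 2.43,-1.99,0,-0.4,1, 2.9,-2.63,0,-0.5,1, 3.31,-3.31,0,-0.6,1, 3.64,-4.03,0,-0.7,1, 3.9,-4.78,0,-0.8,1, 4.08,-5.55,0,-0.9,1, 4.19,-6.33,0,-1.0,1]'
```

```text
clock: 4.45
eef_pos: [422.1, -217.4, 118.2]
tcp_rot: [[-0.141, -0.99, 0.002], [-0.99, 0.141, -0.0], [-0.0, -0.002, -1.0]]
wrist_force: [1.9, 5.1, 4.6]
width: 10.4
grasp_force: 78.7
```

```bash
python3 -m creep '[0,0,0,0,1, 0,0,0,0,1, 0,0,0,0,1]'; python3 -c "
from bench import r;print(r.sense()['joint_pos'])"
```

```text
clock: 4.75
eef_pos: [422.1, -217.6, 118.2]
tcp_rot: [[-0.148, -0.989, 0.002], [-0.989, 0.148, -0.001], [0.001, -0.002, -1.0]]
wrist_force: [0.3, 3.5, 5.7]
width: 10.2
grasp_force: 79.0
[-6.45294871e-01  2.04074875e-01 -4.33338330e-01  9.31444061e-01
  2.23371767e-04 -2.06799485e+00]
```

```bash
python3 -m creep '[0,0,0,0,0.3, 0,0,0,0,-0.2, 0,0,0,0,-0.4, 0,0,-0.5,0,-0.4, 0,0,-2,0,-0.4, 0,0,-4.5,0,-0.4, 0,0,-7,0,-0.4, 0,0,-9,0,-0.4, 0,0,-10,0,-0.4, 0,0,-10,0,-0.4]'; python3 - <<'E'
from bench import r
import numpy as np,cv2
s=r.sense();R=s['tcp_rot'];d=np.array([470.5,-37.4,218])-s['eef_pos'];print('shift cm',(R.T@d/10).round(2),s['joint_pos'])
a=np.arctan2(R[1][1],R[0][1]);print('turn',-(np.pi/2-0.075-a))
c=r.read_camera('scene');cv2.imwrite('pics/f.png',c['img'][90:290,180:400,::-1].repeat(2,0).repeat(2,1))
E
```

```text
clock: 5.75
eef_pos: [422.3, -217.9, 218.7]
tcp_rot: [[-0.146, -0.989, 0.002], [-0.989, 0.146, -0.002], [0.002, -0.003, -1.0]]
wrist_force: [0.6, 1.1, 0.1]
width: 59.8
grasp_force: 0.0
shift cm [-18.56  -2.13   0.05] [-6.45484864e-01  1.30244714e-01 -2.61303168e-01  1.17614298e+00
 -6.18257304e-05 -2.06947704e+00]
turn 1.4989941524203239
```

View pics/f.png

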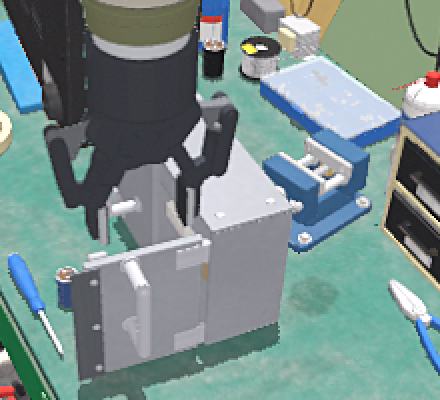

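The right door stands square open at (140,310), released, with the gripper above it. The left door is still shut, its handle at (120,208). Moving over to it.

```bash
python3 -m creep '[-1.8,-0.2,0,0.15,-0.4, -3.7,-0.4,0,0.3,-0.4, -5.6,-0.6,0,0.45,-0.4, -7.4,-0.8,0,0.6,-0.4, -9.3,-1.0,0,0.75,-0.4, -11.2,-1.2,0,0.9,-0.4, -13,-1.5,0,1.05,-0.4, -15,-1.7,0,1.2,-0.4, -17,-1.9,0,1.35,-0.4, -18.56,-2.13,0,1.5,-0.4]' && python3 -m creep '[0,0,1,0,-0.4, 0,0,3,0,-0.4]' && python3 - <<'E'
from bench import r
import cv2,numpy as np
from h import *
s=r.sense();R=s['tcp_rot'];print((R.T@(np.array([470.5,-37.4,117])-s['eef_pos'])/10).round(2))
c=r.read_camera('wrist');k,d=K(c)
uv=cv2.projectPoints(np.array([[470.5,-37.4,138.]]),cv2.Rodrigues(c['R'])[0],c['t'],k,d)[0][:,0];print(uv)
im=c['img'].copy()
for u,v in uv: cv2.circle(im,(int(u),int(v)),3,(255,0,0),1)
cv2.imwrite('pics/g.png',im[:,:,::-1])
E
```

```text
clock: 6.8
eef_pos: [468.9, -35.5, 215.7]
tcp_rot: [[-0.997, 0.081, -0.003], [0.081, 0.997, 0.001], [0.003, 0.001, -1.0]]
wrist_force: [0.3, -0.4, 0.2]
width: 59.8
grasp_force: 0.0
clock: 7.0
eef_pos: [470.1, -36.7, 186.6]
tcp_rot: [[-0.997, 0.071, 0.001], [0.071, 0.997, -0.001], [-0.001, -0.001, -1.0]]
wrist_force: [0.5, -0.2, -0.4]
width: 59.8
grasp_force: 0.0
[-0.04 -0.06  6.96]
[[254.41030374 225.44143031]]
```

View pics/g.png

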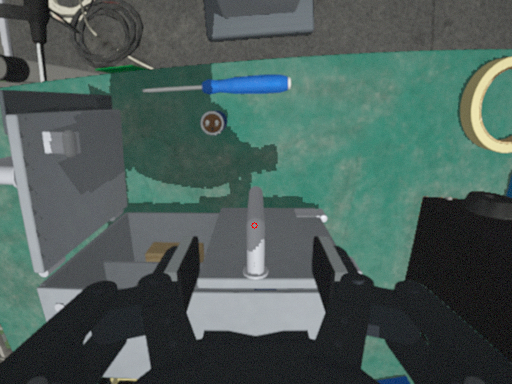

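The left bar at (255,225) is centred between the fingers, and the right door is open at the left of the picture. Descending to grip.

```bash
python3 -m creep '[0,-0.05,2,0,-0.4, 0,-0.05,4.5,0,-0.4, 0,-0.05,6.3,0,-0.2, 0,-0.05,6.9,0,0, 0,-0.05,6.9,0,1, 0,-0.05,6.9,0,1, 0,-0.05,6.9,0,1, 0,-0.05,6.9,0,1, 0,-0.05,6.9,0,1, 0,-0.05,6.9,0,1]' 80
```

```text
clock: 8.05
eef_pos: [470.0, -37.0, 118.9]
tcp_rot: [[-0.997, 0.075, 0.001], [0.075, 0.997, 0.0], [-0.001, 0.0, -1.0]]
wrist_force: [-0.7, 4.9, 2.9]
width: 10.5
grasp_force: 78.2
```

```bash
python3 -m creep '[0.35,0.2,0,0.05,1, 0.68,0.4,0,0.1,1, 1.0,0.62,0,0.15,1, 1.32,0.87,0,0.2,1, 1.62,1.13,0,0.25,1, 1.9,1.41,0,0.3,1, 2.17,1.7,0,0.35,1, 2.43,1.99,0,0.4,1, 2.67,2.3,0,0.45,1, 2.9,2.63,0,0.5,1]'
```

```text
clock: 9.05
eef_pos: [443.4, -9.0, 118.9]
tcp_rot: [[-0.838, 0.546, 0.002], [0.546, 0.838, -0.001], [-0.002, 0.0, -1.0]]
wrist_force: [0.9, 1.1, 1.7]
width: 10.2
grasp_force: 78.1
```

```bash
python3 -m creep '[0.68,0.4,0,0.1,1, 1.32,0.87,0,0.2,1, 1.9,1.41,0,0.3,1, 2.43,1.99,0,0.4,1, 2.9,2.63,0,0.5,1, 3.31,3.31,0,0.6,1, 3.64,4.03,0,0.7,1, 3.9,4.78,0,0.8,1, 4.08,5.55,0,0.9,1, 4.19,6.33,0,1.0,1]'
```

```text
clock: 10.05
eef_pos: [442.3, 67.3, 118.9]
tcp_rot: [[0.009, 1.0, 0.001], [1.0, -0.009, -0.0], [-0.0, 0.001, -1.0]]
wrist_force: [0.1, 0.3, 3.0]
width: 10.0
grasp_force: 78.3
```

```bash
python3 -m creep '[0,0,0,0,1, 0,0,0,0,1, 0,0,0,0,1]'
```

```text
clock: 10.35
eef_pos: [442.3, 67.2, 118.9]
tcp_rot: [[0.002, 1.0, 0.001], [1.0, -0.002, 0.0], [0.0, 0.001, -1.0]]
wrist_force: [-1.8, 3.6, 4.2]
width: 10.7
grasp_force: 78.7
```

```bash
python3 -m creep '[0,0,0,0,0.3, 0,0,0,0,-0.2, 0,0,0,0,-0.4, 0,0,-0.5,0,-0.4, 0,0,-2,0,-0.4, 0,0,-4.5,0,-0.4, 0,0,-7,0,-0.4, 0,0,-10,0,-0.4, 0,0,-13,0,-0.4, 0,0,-13,0,-0.4]' && python3 -m creep '[0,0,0,0,-0.4, 0,0,0,0,-0.4, 0,0,0,0,-0.4, 0,0,0,0,-0.4, 0,0,0,0,-0.4]'; python3 - <<'E'
from bench import r
import numpy as np,cv2
a=r.read_camera('scene')['img'];b=r.read_camera('side')['img']
cv2.imwrite('pics/k.png',np.hstack([a[80:300,160:360],b[80:300,130:330]])[:,:,::-1].repeat(2,0).repeat(2,1))
E
```

```text
clock: 11.35
eef_pos: [444.4, 66.9, 252.6]
tcp_rot: [[0.005, 1.0, 0.008], [1.0, -0.005, -0.0], [-0.0, 0.008, -1.0]]
wrist_force: [0.4, -1.2, -0.7]
width: 59.5
grasp_force: 0.0
clock: 11.85
eef_pos: [441.7, 67.1, 247.7]
tcp_rot: [[0.005, 1.0, -0.001], [1.0, -0.005, -0.0], [-0.0, -0.001, -1.0]]
wrist_force: [-0.2, 0.2, 1.1]
width: 59.7
grasp_force: 0.0
```

View pics/k.png

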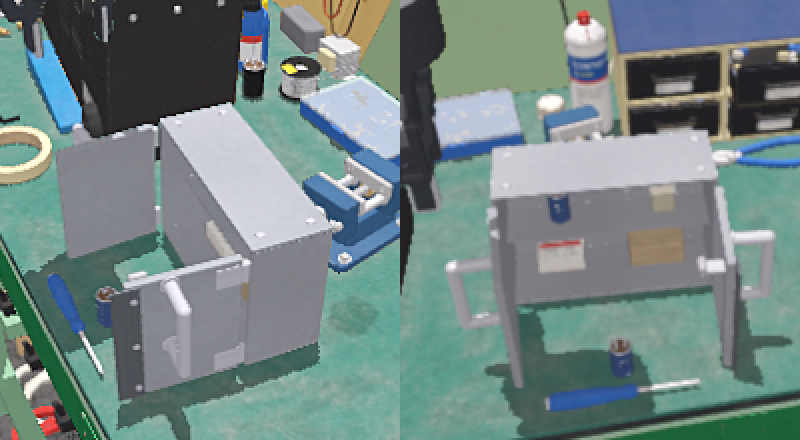

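Both doors stand square open: the left at (105,195) and the right at (185,325) in the scene half. The arm is clear of both, so I hand in.

```bash
python3 -c "
from bench import r;print(r.close_job())"
```

```text
the job is handed in; nothing more can be done
None
```

I opened the right-hand door first and then the left-hand one; both now stand open, roughly square to the cabinet's front, with the arm clear, and I handed the job in at about 12 s (no verdict was returned).

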